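Index the rotary welding table to its next notch

TASK

With the fingertips, press the spring plunger on the arm of the small rotary table down, keep it pressed while you turn the table clockwise (seen from above) to the very next notch of its index plate, then let the plunger spring fully back up so that it locks there, and move clear. Turn neither the wrong way nor past that notch, leave the three loose nuts lying where they are on the table's round blank, and do not pick up or push away anything else.

Things in the scene. Friction and masses are not known exactly. Their poses are not given: they have to be found in the camera images.
- plunger_top (a point): centre of the flat steel top of the round plunger button (47 mm diameter), moving with it. A round-bottomed tooth on its stem, under the collar, locks in the notch. At rest the top is 86 mm above the bench and stands 6 mm proud of a dark steel collar (52 mm inside, 64 mm outside diameter, rim 80 mm above the bench) on the arm of the table; the button goes down inside the collar, whose wall then takes the fingertips' sideways push. The button sits 120 mm from the table's axis.
- table_centre (a point): point on the turning axis (vertical) of the rotary table, at the height of the upper face of the blank, 72 mm above the bench. Table of 170 mm diameter, with a 150 mm round steel blank fixed on it by a centre stud and nut that reach 88 mm above the bench; the foot is fixed to the bench.
- next_notch (a point): fixed point: where plunger_top will be (120 mm from the axis, 86 mm above the bench) when the plunger is up and locked in the next notch clockwise. Six equal notches, 60 degrees apart, in the rim of the fixed index plate (210 mm diameter, 48 mm above the bench) under the table.
- plunger (a joint): how far the plunger is pressed down, m: 0 fully up, 0.015 bottomed. It leaves its notch when pressed more than 0.009; 0.012 is a good depth. Spring: 4 N to start, 9.5 N at 0.012. If it is let go between notches its tooth stays under the plate; within 4 mm of a notch's middle the rounded tooth draws itself in.
- table (a joint): angle of the table, rad: 0 at the start (locked in a notch), growing clockwise seen from above; next notch at 1.047. Locked play 0.01. When free it takes about 0.12 N m to turn and stays where it is left.
- nut_a: loose hexagon nut, 24x27x12 mm, lying on the blank 50 mm from the axis, origin at the centre of its underside; straight across the axis from the plunger
- nut_b: loose hexagon nut, 30x34x15 mm (the biggest), on the blank 50 mm from the axis, origin at the centre of its underside
- nut_c: loose hexagon nut, 19x22x10 mm (the smallest), on the blank 50 mm from the axis, origin at the centre of its underside
- nut_a_place (a point): point of the blank, turning with the table, where nut_a lies at the start
- nut_b_place (a point): point of the blank, turning with the table, where nut_b lies at the start
- nut_c_place (a point): point of the blank, turning with the table, where nut_c lies at the start
- bolt: loose bolt, 46 mm high, 20 mm wide, standing on its head on the bench beside the foot; origin at the centre of its underside
- nozzle: loose copper nozzle, 26 mm high, 18 mm diameter, standing on the bench beside the foot; origin at the centre of its underside
Mind the look-alikes: they are no part of the job. What is shaped like the nut_a but green or turquoise is not meant.

How it is judged:
On the way, in this order (a step that is already met when the one before it is completed fails the run):
1. the plunger is pressed out of its notch while the table still stands at the start (value of joint plunger above 0.009 m and value of joint table below 0.1 rad), for 0.1 s.
2. the table is on its way clockwise, the plunger still held down (value of joint plunger above 0.0092 m and value of joint table between 0.45 and 0.85 rad), for 0.1 s.
At the end, for the whole second after the job is handed in: The table stands still in the next notch clockwise (1.047 rad, within 0.027), the plunger is back up within 2 mm, each nut lies within 12 mm of its place on the blank, and the bolt and nozzle are within 20 mm of where they stood (value of joint table between 1.02 and 1.074 rad and value of joint plunger below 0.002 m and distance between nut_a and nut_a_place below 0.012 m and distance between nut_b and nut_b_place below 0.012 m and distance between nut_c and nut_c_place below 0.012 m and distance of each of bolt, nozzle from where it was at the start of the episode below 0.02 m and velocity of joint table between -0.02 and 0.02 rad/s); the robot touches nothing.
It fails at once if the table is turned the wrong way (value of joint table below -0.15 rad).
It fails at once if the table is turned past the next notch (value of joint table above 1.25 rad).
It fails at once if a nut is shifted on the blank or lifted (distance between nut_a and nut_a_place above 0.02 m or distance between nut_b and nut_b_place above 0.02 m or distance between nut_c and nut_c_place above 0.02 m).
It fails at once if the bolt or the nozzle is pushed away or lifted (distance of any of bolt, nozzle from where it was at the start of the episode above 0.03 m).
It also fails if it takes over 48 s, if anything falls off the work surface, if the arm or the gripper's body presses on something with over 40 N, if the wrist force passes 120 N, or if a joint passes its speed limit or range.

ROBOT

A 7-joint arm with a two-finger parallel gripper is mounted at the origin on the work surface; the furniture and walls round the work are solid. World frame = base frame: x ahead of the robot, y to its left, z up, the work surface at z = 0. Lengths are in m, angles in rad, forces in N, time in s.
With the tool pointing down it reaches from about 0.425 to 0.875 m from the base axis. Payload 8.4 kg.
Tool frame: the origin (TCP) lies midway between the tips of the shut fingers; the grasp point (between the pads) lies 19 mm behind it; z points along the fingers, y is the line along which they close (so a half turn about z gives the same grasp; the last joint's range is limited). The gripper opens to 85 mm and grips with 20 to 120 N. Pads are 22 mm wide; open, the fingers measure 114 mm over their backs; the gripper's body (76 mm by 85 mm) begins 54 mm behind the grasp point. The pads swing forward as they close: fully open they stand 13 mm farther back than shut.
Start: joints at [-1.301, 0.333, 0.04, 1.465, -0.013, 1.343, -0.059], TCP at [0.234, 0.606, 0.231] pointing down, gripper open.
Joint ranges: [-2.58, 2.58], [-0.38, 2.09], [-1.3, 1.39], [0.25, 2.4], [-1.5, 4.64], [0.08, 2.09], [-2.65, 2.65]. Speed limits (rad/s): [2.22, 2.22, 2.79, 2.79, 3.14, 3.14, 3.14].

INTERFACE

Orientations are given as a rotation vector (axis times angle).
In Python, from station import arm, cams gives the robot as it stands.
- The arm moves only by the tool jog_arm, never from a script. Its argument "deltas" is a list of rows, each an object of numbers: "dx", "dy", "dz": the shift along the tool's x, y, z in m; "wx", "wy", "wz": the turn, a rotation vector about the tool's x, y, z in rad; "fingers": the closure in counts, from 0 (fully open) to 255 (shut). In form: [{"dx": .., "dy": .., "dz": .., "wx": .., "wy": .., "wz": .., "fingers": ..}, ...]. A call has 1 to 5 rows; each row is the pose to reach, as a shift and turn from the pose commanded when the call began, along the tool's axes at that moment; what a row does not reach only later rows make up. A row lasts 1/8 s, in which the tool goes at most 62.5 mm and 10.7 degrees, less where a joint would pass 70% of its speed; a pose out of reach is approached as far as the arm can. A call with a gripper value outside its range is refused whole. The fingers move at their own pace and stop on an object; the grip force is fixed at half the most. Time passes only in rows, so rows that repeat a pose let the fingers close. It gives the time, the measured TCP pose, the force, the opening and the grip force at its end, in the units of the state.
- arm.sense(): the state, without advancing time (a new reading comes with each control period).
- cams.grab_frame(name): name is "side" or "top"; returns the picture (400x640x3 uint8, red, green, blue); there is no depth.
- cams.camera_info(name): a dict with "fx", "fy", "cx", "cy" (pixels), "R" (3x3) and "t" (3): a world point X has camera coordinates R X + t. Camera axes: x right, y down, z forward; pixel columns grow to the right and rows downward; lengths in m; the calibration is good to about 2 mm. A picture is of the moment at which its call begins. camera_info takes no time and is no camera call.
- arm.close_job(): hands the job in; it is judged then, once.
The state is a dict: "time_s": time; "qpos": joint angles; "joint_vel": joint speeds; "joint_torque": joint torques, N m; "position": TCP position; "eef_rot": TCP orientation; "ft_force": force on the tool from outside, world axes, zero at the start; "wrist_torque": the same for the moment, N m; "grip_width": opening from 0.0 (shut) to 1.0 (fully open); "gripper_force": force on a finger pad.
Only numpy, scipy, OpenCV 4.12 (cv2) and the standard library are available. Lean on these libraries where they do the work, as an engineer would, in place of code of your own. Each camera call takes 0.05 s, during which the arm holds its last target. There are 200 camera calls.

## Working session

There is one attempt and no reset: what is moved stays moved. The work goes in short steps, Python scripts to look and compute and a tool call to move; the robot and the scene stay as the last step left them, time stands still between calls to the robot, and variables do not carry over. Pictures are saved under pics/ and viewed, at most 10 in all, crops included, and the job is handed in when it is done.

Besides the shell and the picture viewer there is one more tool, called after "Emit:" by a JSON object that holds its "name" and its "arguments". jog_arm: Moves the arm, as the interface text tells. Its arguments: {"type":"object","properties":{"deltas":{"type":"array"}},"required":["deltas"]}

```bash
mkdir -p pics; python3 - <<'E'
from station import arm,cams
import cv2
s=arm.sense();print({k:s[k] for k in("time_s","position","eef_rot","ft_force","grip_width")})
for n in("top","side"):
    cv2.imwrite(f"pics/{n}0.png",cams.grab_frame(n)[:,:,::-1]);print(cams.camera_info(n))
E
```

```text
{'time_s': 0.0, 'position': array([0.2341492 , 0.60589123, 0.23041652]), 'eef_rot': array([-5.75909848e-01, -3.08812561e+00,  2.49721337e-03]), 'ft_force': array([ 0.85141654, -0.39194148, -0.55111545]), 'grip_width': 0.9998913129825427}
{'fx': 452.74225849654647, 'fy': 452.74225849654647, 'cx': 322.3711039259464, 'cy': 199.53925046034624, 'R': array([[-0.00228523, -0.99991495, -0.01284045],
       [-0.9839974 ,  0.00453625, -0.17812504],
       [ 0.17816814,  0.01222791, -0.98392408]]), 't': array([-0.0259429 ,  0.57712787,  0.88743275])}
{'fx': 472.7817062053529, 'fy': 472.7817062053529, 'cx': 310.20130349904645, 'cy': 197.5949290693192, 'R': array([[ 9.04990895e-01, -4.25430857e-01, -2.56439601e-04],
       [-1.95332625e-01, -4.14982526e-01, -8.88613903e-01],
       [ 3.77937356e-01,  8.04237583e-01, -4.58655934e-01]]), 't': array([-0.5312849 ,  0.18590833,  0.71771608])}
```

View pics/top0.png

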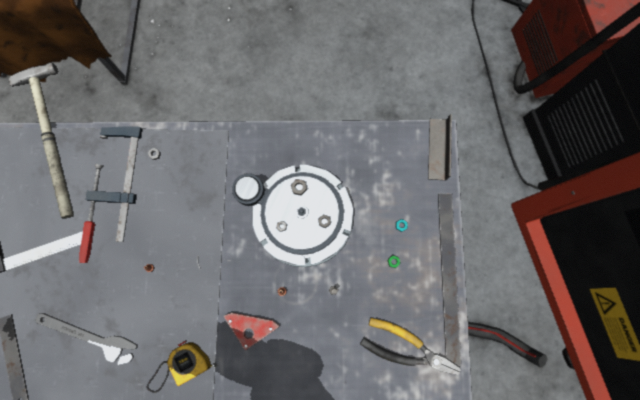

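View pics/side0.png

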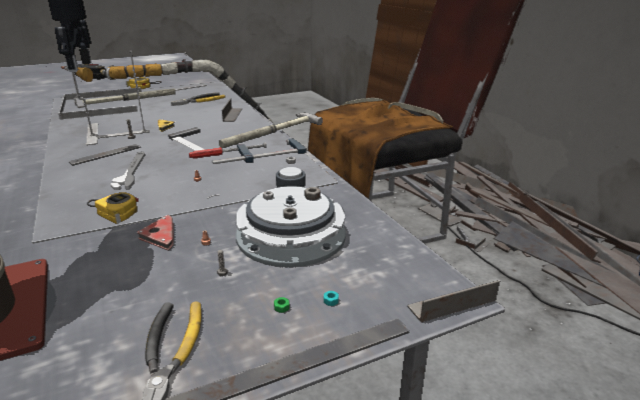

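```bash
cat > h.py <<'E'
import numpy as np,cv2
from station import arm,cams
def ray(n,u,v,z):
    c=cams.camera_info(n);R,t=c["R"],c["t"]
    o=-R.T@t;d=R.T@np.array([(u-c["cx"])/c["fx"],(v-c["cy"])/c["fy"],1])
    return o+d*(z-o[2])/d[2]
def proj(n,X):
    c=cams.camera_info(n);p=c["R"]@X+c["t"];return np.array([c["fx"]*p[0]/p[2]+c["cx"],c["fy"]*p[1]/p[2]+c["cy"]])
E
python3 - <<'E'
from h import *
im=cv2.imread("pics/top0.png");g=cv2.cvtColor(im,cv2.COLOR_BGR2GRAY)
for th in(140,170,190):
    m=(g[150:280,225:365]>th).astype(np.uint8)
    for c in cv2.findContours(m,cv2.RETR_LIST,cv2.CHAIN_APPROX_NONE)[0]:
        if cv2.contourArea(c)>150:
            (x,y),a,b=cv2.fitEllipse(c);print(th,round(x+225,1),round(y+150,1),np.round(a,1),cv2.contourArea(c))
T=ray("top",302,212,.088);print("stud",T,"btn",ray("top",248,188,.086))
cv2.imwrite("pics/ct.png",cv2.resize(im[155:275,225:365],None,fx=5,fy=5)[:600])
E
```

```text
140 298.8 186.8 [15.1 15.8] 154.0
140 246.4 187.6 [21.3 22.1] 368.0
140 301.3 212.3 [72.8 73.8] 4221.5
140 303.4 217.2 [ 93.3 104.8] 2548.5
170 324.3 220.8 [14.  14.3] 154.5
170 298.9 186.8 [17.5 17.7] 238.0
170 246.5 187.6 [21.  21.5] 354.0
170 301.3 212.3 [71.8 72.9] 4108.5
170 279.8 175.5 [ 9.3 35.3] 201.0
170 302.1 214.3 [93. 94.] 1689.5
190 324.3 220.8 [14.3 15. ] 166.0
190 298.9 186.7 [17.7 18.3] 250.0
190 301.4 212.3 [71.3 72.4] 4053.5
190 246.5 187.6 [20.3 21.2] 336.5
190 279.6 175.6 [ 8.6 35.4] 183.5
190 302.0 214.1 [92.6 93.5] 1541.5
stud [0.54551671 0.01209549 0.088     ] btn [0.5950833  0.12113998 0.086     ]
```

View pics/ct.png

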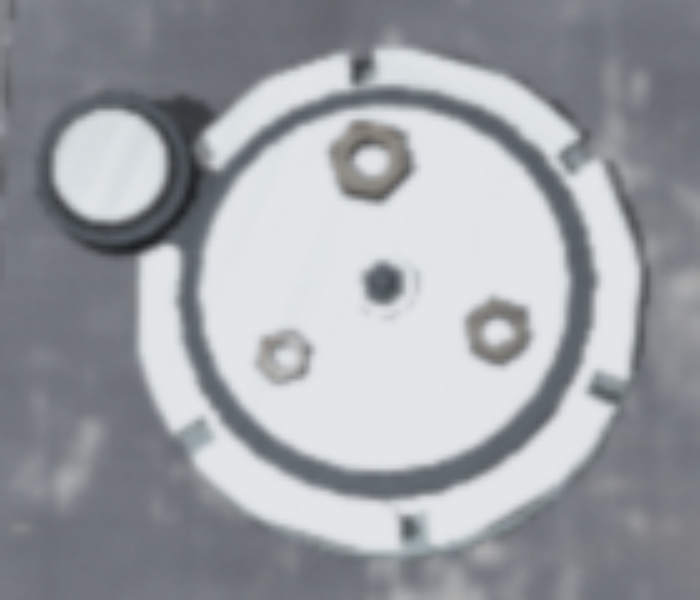

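```bash
python3 - <<'E'
from h import *
from scipy.spatial.transform import Rotation as Ro
C=ray("top",301.6,212.4,.072);B=ray("top",246.6,187.8,.086)
N=ray("top",297.5,168.4,.048);
ang=lambda p:np.degrees(np.arctan2(*(p-C)[1::-1]))
print("C",C,"B",B,"r",np.hypot(*(B-C)[:2]),ang(B),"notch",N,np.hypot(*(N-C)[:2]),ang(N))
im=cv2.imread("pics/side0.png");print("side proj C,B",proj("side",C),proj("side",B))
cv2.imwrite("pics/cs.png",cv2.resize(im[150:270,225:365],None,fx=5,fy=5))
s=arm.sense();R=Ro.from_rotvec(s["eef_rot"]).as_matrix();print(R)
print("tool delta to B+60mm", R.T@(B+[0,0,.06]-s["position"]))
E
```

```text
C [0.5471511  0.01382749 0.072     ] B [0.59550794 0.12397267 0.086     ] r 0.12029274990066091 66.29717276570005 notch [0.64471558 0.02445221 0.048     ] 0.09814128537939978 6.2149939947759405
side proj C,B [288.19169253 202.47332981] [288.93428449 170.12420602]
[[-9.32763014e-01  3.60489896e-01 -4.40700457e-04]
 [ 3.60490158e-01  9.32762042e-01 -1.34883987e-03]
 [-7.51744852e-05 -1.41701612e-03 -9.99998993e-01]]
tool delta to B+60mm [-0.510773   -0.31916989  0.08501504]
```

View pics/cs.png

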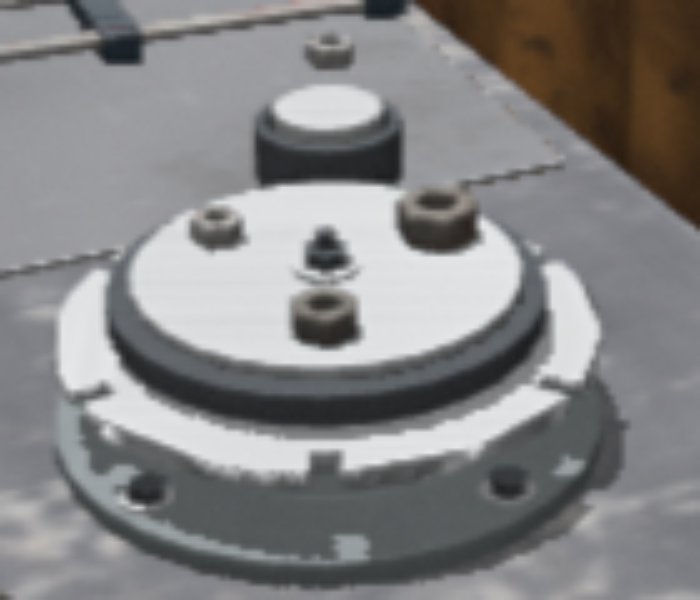

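Emit:
{"name": "jog_arm", "arguments": {"deltas": [{"dx": -0.04, "dy": -0.025, "fingers": 255}, {"dx": -0.085, "dy": -0.053, "fingers": 255}, {"dx": -0.13, "dy": -0.081, "fingers": 255}, {"dx": -0.175, "dy": -0.109, "fingers": 255}, {"dx": -0.22, "dy": -0.137, "fingers": 255}]}}

```text
schema error: expected keys dx, dy, dz, wx, wy, wz, fingers
```

Emit:
{"name": "jog_arm", "arguments": {"deltas": [{"dx": -0.045, "dy": -0.028, "fingers": 255}, {"dx": -0.09, "dy": -0.056, "fingers": 255}, {"dx": -0.135, "dy": -0.085, "fingers": 255}, {"dx": -0.18, "dy": -0.113, "fingers": 255}, {"dx": -0.22, "dy": -0.138, "fingers": 255}]}}

```text
schema error: expected keys dx, dy, dz, wx, wy, wz, fingers
```

Emit:
{"name": "jog_arm", "arguments": {"deltas": [{"dx": -0.035, "dy": -0.02, "dz": 0.02, "fingers": 255}, {"dx": -0.06, "dy": -0.035, "dz": 0.05, "fingers": 255}, {"dx": -0.073, "dy": -0.045, "dz": 0.085, "fingers": 255}, {"dx": -0.073, "dy": -0.045, "dz": 0.085, "fingers": 255}, {"dx": -0.073, "dy": -0.045, "dz": 0.085, "fingers": 255}]}}

```text
schema error: expected keys dx, dy, dz, wx, wy, wz, fingers
```

```bash
python3 - <<'E'
from h import *
s=arm.sense();print({k:np.round(s[k],4) for k in("time_s","position","eef_rot","ft_force","grip_width","qpos")})
a=cams.grab_frame("top")[100:260,170:370,::-1];b=cams.grab_frame("side")[90:250,190:390,::-1]
cv2.imwrite("pics/m1.png",cv2.resize(np.hstack([a,b]),None,fx=2,fy=2,interpolation=2))
print(proj("top",s["position"])-[170,100],proj("side",s["position"])-[190,90])
E
```

```text
{'time_s': np.float64(0.1), 'position': array([0.2342, 0.6059, 0.2305]), 'eef_rot': array([-5.7600e-01, -3.0881e+00,  2.2000e-03]), 'ft_force': array([ 0.0061, -0.37  ,  0.2933]), 'grip_width': np.float64(1.0046), 'qpos': array([-1.3012,  0.3338,  0.0399,  1.4662, -0.0134,  1.3433, -0.0585])}
[-252.89043439  296.25861098] [-109.54298789  -18.23476042]
```

View pics/m1.png

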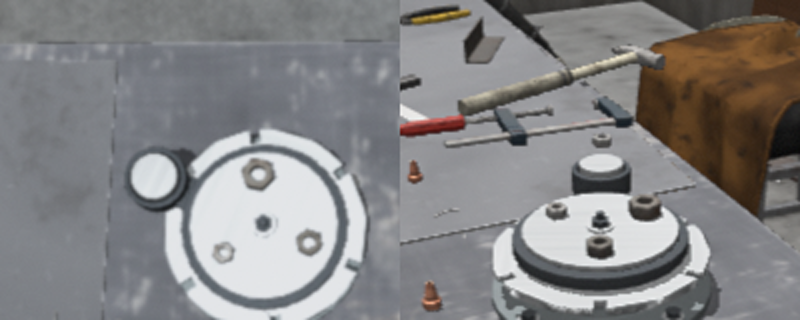

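All keys are required; nothing has moved (the picture shows the scene unchanged). Repeating with full rows.

Emit:
{"name": "jog_arm", "arguments": {"deltas": [{"dx": -0.04, "dy": -0.025, "dz": 0, "wx": 0, "wy": 0, "wz": 0, "fingers": 255}, {"dx": -0.085, "dy": -0.053, "dz": 0, "wx": 0, "wy": 0, "wz": 0, "fingers": 255}, {"dx": -0.13, "dy": -0.081, "dz": 0, "wx": 0, "wy": 0, "wz": 0, "fingers": 255}, {"dx": -0.175, "dy": -0.109, "dz": 0, "wx": 0, "wy": 0, "wz": 0, "fingers": 255}, {"dx": -0.22, "dy": -0.137, "dz": 0, "wx": 0, "wy": 0, "wz": 0, "fingers": 255}]}}

```text
time_s: 0.82
position: [0.391, 0.3976, 0.2313]
eef_rot: [-0.576, -3.088, -0.0]
ft_force: [0.3, 0.6, -0.2]
grip_width: -0.003
gripper_force: 0.0
```

Emit:
{"name": "jog_arm", "arguments": {"deltas": [{"dx": -0.045, "dy": -0.028, "dz": 0, "wx": 0, "wy": 0, "wz": 0, "fingers": 255}, {"dx": -0.09, "dy": -0.056, "dz": 0, "wx": 0, "wy": 0, "wz": 0, "fingers": 255}, {"dx": -0.135, "dy": -0.085, "dz": 0, "wx": 0, "wy": 0, "wz": 0, "fingers": 255}, {"dx": -0.18, "dy": -0.113, "dz": 0, "wx": 0, "wy": 0, "wz": 0, "fingers": 255}, {"dx": -0.22, "dy": -0.138, "dz": 0, "wx": 0, "wy": 0, "wz": 0, "fingers": 255}]}}

```text
time_s: 1.45
position: [0.5465, 0.1893, 0.2314]
eef_rot: [0.577, 3.088, -0.0]
ft_force: [-0.7, 1.1, -1.0]
grip_width: -0.001
gripper_force: 0.0
```

Emit:
{"name": "jog_arm", "arguments": {"deltas": [{"dx": -0.035, "dy": -0.02, "dz": 0.015, "wx": 0, "wy": 0, "wz": 0, "fingers": 255}, {"dx": -0.06, "dy": -0.035, "dz": 0.045, "wx": 0, "wy": 0, "wz": 0, "fingers": 255}, {"dx": -0.073, "dy": -0.045, "dz": 0.085, "wx": 0, "wy": 0, "wz": 0, "fingers": 255}, {"dx": -0.073, "dy": -0.045, "dz": 0.085, "wx": 0, "wy": 0, "wz": 0, "fingers": 255}, {"dx": -0.073, "dy": -0.045, "dz": 0.085, "wx": 0, "wy": 0, "wz": 0, "fingers": 255}]}}

```text
time_s: 2.08
position: [0.5976, 0.1239, 0.1476]
eef_rot: [0.575, 3.088, 0.001]
ft_force: [0.8, 0.2, 0.9]
grip_width: -0.002
gripper_force: 0.0
```

```bash
cat > look.py <<'E'
from h import *
import sys
s=arm.sense();print({k:np.round(s[k],4) for k in("time_s","position","eef_rot","ft_force","grip_width")})
a=cams.grab_frame("top")[100:260,170:370,::-1];b=cams.grab_frame("side")[90:250,190:390,::-1]
cv2.imwrite(sys.argv[1],cv2.resize(np.hstack([a,b]),None,fx=2,fy=2,interpolation=2))
print("TCP in crop",proj("top",s["position"])*2-[340,200],proj("side",s["position"])*2-[-20,180])
E
python3 look.py pics/m2.png
```

```text
{'time_s': np.float64(2.075), 'position': array([0.5976, 0.1239, 0.1476]), 'eef_rot': array([5.7480e-01, 3.0879e+00, 1.3000e-03]), 'ft_force': array([0.8207, 0.1754, 0.9036]), 'grip_width': np.float64(-0.0018)}
TCP in crop [141.66462608 159.99738925] [598.55297827 105.2197859 ]
```

View pics/m2.png

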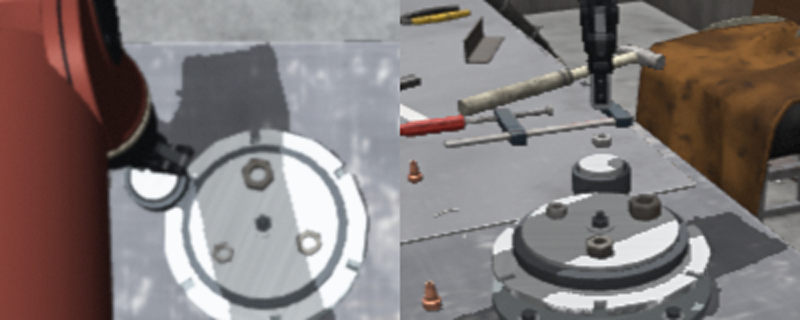

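Emit:
{"name": "jog_arm", "arguments": {"deltas": [{"dx": 0, "dy": 0, "dz": 0.025, "wx": 0, "wy": 0, "wz": 0, "fingers": 255}, {"dx": 0, "dy": 0, "dz": 0.05, "wx": 0, "wy": 0, "wz": 0, "fingers": 255}, {"dx": 0, "dy": 0, "dz": 0.055, "wx": 0, "wy": 0, "wz": 0, "fingers": 255}, {"dx": 0, "dy": 0, "dz": 0.055, "wx": 0, "wy": 0, "wz": 0, "fingers": 255}]}}

```text
time_s: 2.68
position: [0.5979, 0.1234, 0.0925]
eef_rot: [0.575, 3.088, 0.001]
ft_force: [0.3, -0.4, -0.1]
grip_width: -0.001
gripper_force: 0.0
```

Emit:
{"name": "jog_arm", "arguments": {"deltas": [{"dx": 0, "dy": 0, "dz": 0.005, "wx": 0, "wy": 0, "wz": 0, "fingers": 255}, {"dx": 0, "dy": 0, "dz": 0.008, "wx": 0, "wy": 0, "wz": 0, "fingers": 255}, {"dx": 0, "dy": 0, "dz": 0.011, "wx": 0, "wy": 0, "wz": 0, "fingers": 255}, {"dx": 0, "dy": 0, "dz": 0.011, "wx": 0, "wy": 0, "wz": 0, "fingers": 255}]}}

```text
time_s: 3.18
position: [0.5981, 0.1232, 0.0808]
eef_rot: [0.576, 3.087, 0.001]
ft_force: [0.3, -0.1, 4.8]
grip_width: -0.001
gripper_force: 2.6
```

Emit:
{"name": "jog_arm", "arguments": {"deltas": [{"dx": 0, "dy": 0, "dz": 0.003, "wx": 0, "wy": 0, "wz": 0, "fingers": 255}, {"dx": 0, "dy": 0, "dz": 0.006, "wx": 0, "wy": 0, "wz": 0, "fingers": 255}, {"dx": 0, "dy": 0, "dz": 0.006, "wx": 0, "wy": 0, "wz": 0, "fingers": 255}]}}

```text
time_s: 3.55
position: [0.5981, 0.1232, 0.075]
eef_rot: [0.576, 3.087, 0.001]
ft_force: [-0.1, 1.2, 8.1]
grip_width: 0.004
gripper_force: 3.9
```

```bash
python3 look.py pics/m3.png
```

```text
{'time_s': np.float64(3.55), 'position': array([0.5981, 0.1232, 0.075 ]), 'eef_rot': array([5.7560e-01, 3.0872e+00, 1.3000e-03]), 'ft_force': array([-0.1491,  1.1816,  8.0822]), 'grip_width': np.float64(0.0036)}
TCP in crop [155.98115201 175.30364715] [600.61566457 169.52582848]
```

Emit:
{"name": "jog_arm", "arguments": {"deltas": [{"dx": 0, "dy": 0, "dz": 0.002, "wx": 0, "wy": 0, "wz": 0, "fingers": 255}, {"dx": 0, "dy": 0, "dz": 0.002, "wx": 0, "wy": 0, "wz": 0, "fingers": 255}, {"dx": 0, "dy": 0, "dz": 0.002, "wx": 0, "wy": 0, "wz": 0, "fingers": 255}]}}

```text
time_s: 4.03
position: [0.5982, 0.1232, 0.0733]
eef_rot: [0.576, 3.087, 0.002]
ft_force: [-0.1, 0.6, 8.6]
grip_width: 0.001
gripper_force: 4.3
```

```bash
python3 - <<'E'
from h import *
from scipy.spatial.transform import Rotation as Ro
f=[]
for _ in range(5):
    cams.grab_frame("top"); f.append(arm.sense()["ft_force"])
s=arm.sense();print(np.mean(f,0),s["position"],s["time_s"])
R=Ro.from_rotvec(s["eef_rot"]).as_matrix()
p=s["position"];C=np.array([.5487,.013])
d=p[:2]-C;r=np.hypot(*d);a=np.arctan2(d[1],d[0]);print(r,np.degrees(a))
for k in range(0,61,5):
    b=a-np.radians(k);q=np.r_[C+r*np.array([np.cos(b),np.sin(b)]),p[2]]
    print(k,np.round(R.T@(q-p),4),np.round(q,4))
E
```

```text
[-0.01504133  0.72704022  8.76987325] [0.59820929 0.12312735 0.07333889] 4.275
0.12074437191029938 65.7930342848335
0 [0. 0. 0.] [0.5982 0.1231 0.0733]
5 [-0.0105 -0.001   0.    ] [0.6076 0.1184 0.0733]
10 [-0.0208 -0.003   0.    ] [0.6166 0.1129 0.0733]
15 [-0.031  -0.0058  0.    ] [0.625  0.1066 0.0733]
20 [-0.0408 -0.0095  0.    ] [0.6329 0.0996 0.0733]
25 [-0.0503 -0.014   0.    ] [0.6401 0.0919 0.0733]
30 [-0.0594 -0.0194  0.    ] [0.6466 0.0836 0.0733]
35 [-0.068  -0.0255  0.0001] [0.6524 0.0748 0.0733]
40 [-0.076  -0.0324  0.0001] [0.6574 0.0655 0.0733]
45 [-0.0834 -0.0399  0.0001] [0.6616 0.0559 0.0733]
50 [-0.09   -0.048   0.0001] [0.6649 0.0459 0.0733]
55 [-0.096  -0.0567  0.    ] [0.6673 0.0356 0.0733]
60 [-0.1012 -0.0659  0.    ] [0.6688 0.0252 0.0733]
```

Emit:
{"name": "jog_arm", "arguments": {"deltas": [{"dx": 0, "dy": 0, "dz": 0.001, "wx": 0, "wy": 0, "wz": 0, "fingers": 255}, {"dx": -0.006, "dy": -0.0005, "dz": 0.001, "wx": 0, "wy": 0, "wz": 0, "fingers": 255}, {"dx": -0.0135, "dy": -0.0015, "dz": 0.001, "wx": 0, "wy": 0, "wz": 0, "fingers": 255}, {"dx": -0.021, "dy": -0.003, "dz": 0.001, "wx": 0, "wy": 0, "wz": 0, "fingers": 255}, {"dx": -0.021, "dy": -0.003, "dz": 0.001, "wx": 0, "wy": 0, "wz": 0, "fingers": 255}]}}

```text
time_s: 4.9
position: [0.6174, 0.1122, 0.0725]
eef_rot: [0.577, 3.086, 0.001]
ft_force: [1.6, 0.5, 8.9]
grip_width: -0.001
gripper_force: 4.5
```

```bash
python3 look.py pics/m4.png
```

```text
{'time_s': np.float64(4.9), 'position': array([0.6174, 0.1122, 0.0725]), 'eef_rot': array([5.7660e-01, 3.0858e+00, 1.4000e-03]), 'ft_force': array([1.6031, 0.5315, 8.9032]), 'grip_width': np.float64(-0.0008)}
TCP in crop [167.55810332 157.27982098] [621.36192747 172.31670036]
```

View pics/m4.png

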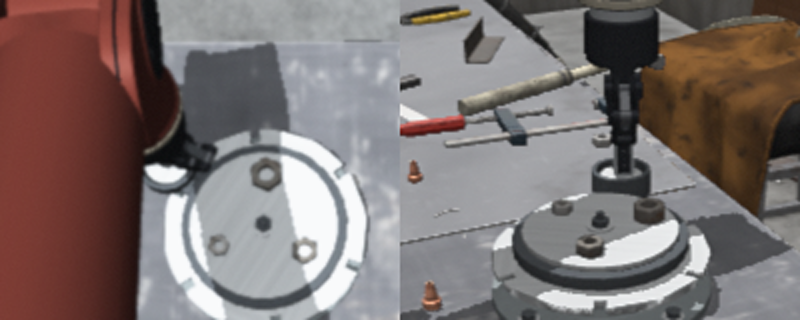

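Emit:
{"name": "jog_arm", "arguments": {"deltas": [{"dx": -0.01, "dy": -0.003, "dz": 0, "wx": 0, "wy": 0, "wz": 0, "fingers": 255}, {"dx": -0.02, "dy": -0.0065, "dz": 0, "wx": 0, "wy": 0, "wz": 0, "fingers": 255}, {"dx": -0.0295, "dy": -0.011, "dz": 0, "wx": 0, "wy": 0, "wz": 0, "fingers": 255}, {"dx": -0.0385, "dy": -0.0165, "dz": 0, "wx": 0, "wy": 0, "wz": 0, "fingers": 255}, {"dx": -0.0385, "dy": -0.0165, "dz": 0, "wx": 0, "wy": 0, "wz": 0, "fingers": 255}]}}

```text
time_s: 5.62
position: [0.6475, 0.0824, 0.0727]
eef_rot: [0.577, 3.085, 0.001]
ft_force: [0.5, -1.1, 10.4]
grip_width: -0.0
gripper_force: 4.6
```

Emit:
{"name": "jog_arm", "arguments": {"deltas": [{"dx": -0.0045, "dy": -0.003, "dz": 0, "wx": 0, "wy": 0, "wz": 0, "fingers": 255}, {"dx": -0.0085, "dy": -0.006, "dz": 0, "wx": 0, "wy": 0, "wz": 0, "fingers": 255}, {"dx": -0.0125, "dy": -0.0095, "dz": 0, "wx": 0, "wy": 0, "wz": 0, "fingers": 255}, {"dx": -0.0165, "dy": -0.013, "dz": 0, "wx": 0, "wy": 0, "wz": 0, "fingers": 255}, {"dx": -0.0165, "dy": -0.013, "dz": 0, "wx": 0, "wy": 0, "wz": 0, "fingers": 255}]}}

```text
time_s: 6.25
position: [0.6578, 0.0647, 0.0726]
eef_rot: [0.577, 3.086, 0.001]
ft_force: [1.0, -1.2, 8.9]
grip_width: 0.0
gripper_force: 4.4
```

```bash
python3 look.py pics/m5.png
```

```text
{'time_s': np.float64(6.25), 'position': array([0.6578, 0.0647, 0.0726]), 'eef_rot': array([5.7660e-01, 3.0859e+00, 1.0000e-03]), 'ft_force': array([ 0.9641, -1.2444,  8.9084]), 'grip_width': np.float64(0.0005)}
TCP in crop [214.52269393 118.79658546] [675.44166261 182.60466687]
```

View pics/m5.png

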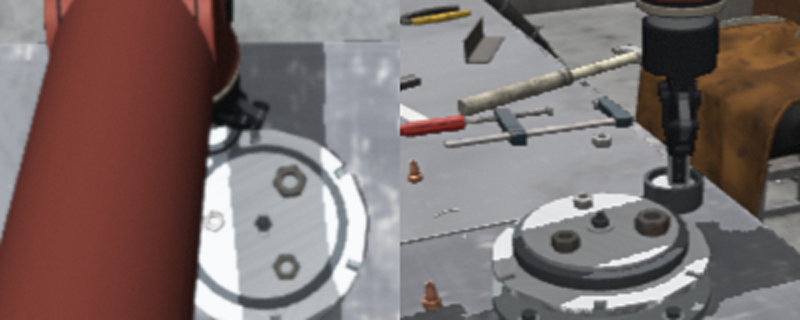

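Emit:
{"name": "jog_arm", "arguments": {"deltas": [{"dx": -0.0075, "dy": -0.0075, "dz": 0, "wx": 0, "wy": 0, "wz": 0, "fingers": 255}, {"dx": -0.014, "dy": -0.0155, "dz": 0, "wx": 0, "wy": 0, "wz": 0, "fingers": 255}, {"dx": -0.02, "dy": -0.0245, "dz": 0, "wx": 0, "wy": 0, "wz": 0, "fingers": 255}, {"dx": -0.0242, "dy": -0.0317, "dz": 0, "wx": 0, "wy": 0, "wz": 0, "fingers": 255}, {"dx": -0.0242, "dy": -0.0317, "dz": 0, "wx": 0, "wy": 0, "wz": 0, "fingers": 255}]}}

```text
time_s: 6.98
position: [0.6689, 0.0257, 0.0727]
eef_rot: [0.578, 3.086, 0.0]
ft_force: [0.5, -1.7, 8.9]
grip_width: 0.0
gripper_force: 4.6
```

```bash
cat > ang.py <<'E'
from h import *
# table angle from the dark holes/brown of nuts a and b, top view, relative to start picture
C=np.array([.5472,.0138])
def nuts(im):
    hsv=cv2.cvtColor(im,cv2.COLOR_BGR2HSV);m=((hsv[...,1]>45)&(hsv[...,0]<30)&(hsv[...,2]>40)).astype(np.uint8)
    yy,xx=np.mgrid[:400,:640];m[np.hypot(xx-301.5,yy-212.3)>36]=0
    m=cv2.morphologyEx(m,cv2.MORPH_CLOSE,np.ones((5,5)))
    n,_,st,ce=cv2.connectedComponentsWithStats(m);o=[]
    for i in range(1,n):
        if st[i,4]>25:
            p=ray("top",*ce[i],.08)[:2]-C;o.append((int(st[i,4]),*np.round(ce[i],1),round(float(np.hypot(*p)),4),round(float(np.degrees(np.arctan2(p[1],p[0]))),1)))
    return o
im=cams.grab_frame("top")[:,:,::-1].copy()
for o in nuts(cv2.imread("pics/top0.png")):print("start",o)
for o in nuts(im):print("now",o)
E
python3 ang.py;python3 look.py pics/m6.png
```

```text
now (1634, np.float64(283.3), np.float64(210.0), 0.0365, 84.1)
{'time_s': np.float64(7.025), 'position': array([0.6688, 0.0259, 0.0726]), 'eef_rot': array([5.7720e-01, 3.0858e+00, 1.0000e-04]), 'ft_force': array([ 0.2531, -0.7187,  9.3545]), 'grip_width': np.float64(-0.0021)}
TCP in crop [252.18906294 108.2907337 ] [702.52825023 195.43519907]
```

View pics/m6.png

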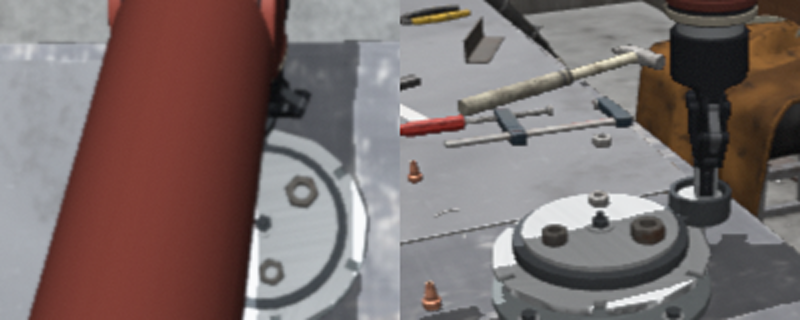

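```bash
python3 - <<'E'
from h import *
A=lambda n,u,v,z,C:(lambda p:(np.hypot(*p).round(4),np.degrees(np.arctan2(p[1],p[0])).round(1)))((ray(n,u,v,z)-C)[:2])
S=lambda x,y:("side",(x-20)/2,(y+180)/2); S=lambda x,y:("side",(x-400)/2+190,y/2+90)
T=lambda x,y:("top",x/2+170,y/2+100)
h=dict(a=.084,b=.087,c=.082)
Ct=ray("top",301.6,212.4,.072);Cs=ray(*S(600,210),.088)
print(Ct,Cs)
print("top",[(k,A(*T(*p),h[k],Ct),A(*T(*q),h[k],Ct)) for k,p,q in[("a",(309.5,242),(271.5,271.5)),("b",(258,174),(302,190.5))]])
print("side",[(k,A(*S(*p),h[k],Cs),A(*S(*q),h[k],Cs)) for k,p,q in[("a",(600,240),(554,230)),("b",(646,200),(648,222)),("c",(557,206),(598,195))]])
b=[ray(*S(601,162),.086),ray(*S(700,188),.08)];print(b,[np.degrees(np.arctan2(*(x-Cs)[1::-1])) for x in b])
im=[cv2.imread(f"pics/{n}.png") for n in("m2","m6")]
cv2.imwrite("pics/cmp.png",np.vstack([cv2.resize(i[150:280,490:750],(780,390),interpolation=2)[:299] for i in im]))
E
```

```text
[0.5471511  0.01382749 0.072     ] [0.55057032 0.01224109 0.088     ]
top [('a', (np.float64(0.0506), np.float64(-112.4)), (np.float64(0.0493), np.float64(-169.3))), ('b', (np.float64(0.0495), np.float64(5.4)), (np.float64(0.0509), np.float64(-50.8)))]
side [('a', (np.float64(0.0517), np.float64(-113.1)), (np.float64(0.0524), np.float64(-166.7))), ('b', (np.float64(0.0495), np.float64(2.9)), (np.float64(0.0506), np.float64(-51.6))), ('c', (np.float64(0.0472), np.float64(129.3)), (np.float64(0.0447), np.float64(69.7)))]
[array([0.59673145, 0.11837137, 0.086     ]), array([0.66726833, 0.02887424, 0.08      ])] [np.float64(66.49347765311877), np.float64(8.111821422307331)]
```

View pics/cmp.png

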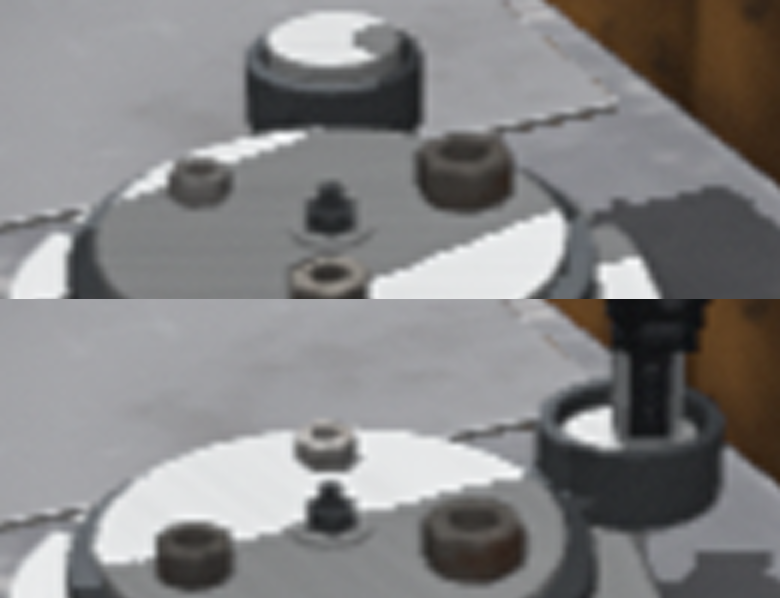

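```bash
cat > ang.py <<'E'
from h import *
# table angle: rigid 2D turn of the nuts between the start picture and now (side view: 3 nuts, top view: those seen)
H=dict(a=.006,b=.0075,c=.005)
START={"side":dict(a=(290,212),b=(313,193),c=(268.5,195)),"top":dict(a=(324.5,221),b=(299,187))}
NOW={"side":dict(a=(267,208),b=(314,204),c=(289,189)),"top":dict(a=(305.5,235.8),b=(321,195))}
def cen(im,p,r):
    x,y=int(round(p[0])),int(round(p[1]))
    w=im[y-r:y+r+1,x-r:x+r+1].astype(float);s=w[...,2]-w[...,0] # redness
    m=(s>8).astype(np.uint8)
    n,l,st,ce=cv2.connectedComponentsWithStats(m);i=1+np.argmax(st[1:,4])
    return ce[i]+[x-r,y-r],st[i,4]
ims={n:cams.grab_frame(n)[:,:,::-1].copy() for n in("side","top")}
for n in ims:
    P,Q=[],[]
    for k in START[n]:
        z=.072+H[k]
        p,na=cen(cv2.imread(f"pics/{n}0.png"),START[n][k],11);q,nb=cen(ims[n],NOW[n][k],11)
        P.append(ray(n,*p,z)[:2]);Q.append(ray(n,*q,z)[:2]);print(n,k,p.round(1),na,q.round(1),nb)
    P,Q=np.array(P),np.array(Q);P-=P.mean(0);Q-=Q.mean(0)
    print(n,"turn cw deg",np.degrees(np.arctan2((P[:,1]*Q[:,0]-P[:,0]*Q[:,1]).sum(),(P*Q).sum())).round(2))
s=arm.sense();print(s["time_s"],s["position"].round(4),s["ft_force"].round(1))
E
python3 ang.py
```

```text
Traceback (most recent call last):
  File "ang.py", line 17, in <module>
    p,na=cen(cv2.imread(f"pics/{n}0.png"),START[n][k],11);q,nb=cen(ims[n],NOW[n][k],11)
                                                               ~~~^^^^^^^^^^^^^^^^^^^^^
  File "ang.py", line 10, in cen
    n,l,st,ce=cv2.connectedComponentsWithStats(m);i=1+np.argmax(st[1:,4])
                                                      ~~~~~~~~~^^^^^^^^^^
ValueError: attempt to get argmax of an empty sequence
```

```bash
sed -i 's/s=w\[...,2\]-w\[...,0\] # redness/s=(w[...,2]-w[...,0])\/(w[...,2]+5) # redness/; s/m=(s>8)/m=(s>TH)/; s/^H=/import sys;TH=float(sys.argv[1])\nH=/' ang.py
for t in .05 .08; do echo TH $t; python3 ang.py $t; done
```

```text
TH .05
side a [289.4 212.8] 110 [266.8 207.4] 96
side b [312.2 193.1] 167 [313.6 204.9] 186
side c [268.  192.5] 4 [291.3 186.7] 3
side turn cw deg 55.66
top a [326.2 224.1] 8 [306.3 240.3] 3
top b [298.7 186.1] 79 [321.3 195.2] 64
top turn cw deg 53.86
7.325 [0.6688 0.0262 0.0726] [-0.5 -1.9  9. ]
TH .08
side a [288.9 214.1] 51 [263.2 208.9] 16
side b [312.9 193.8] 128 [313.9 205.6] 153Traceback (most recent call last):
  File "ang.py", line 18, in <module>
    p,na=cen(cv2.imread(f"pics/{n}0.png"),START[n][k],11);q,nb=cen(ims[n],NOW[n][k],11)
         ~~~^^^^^^^^^^^^^^^^^^^^^^^^^^^^^^^^^^^^^^^^^^^^^
  File "ang.py", line 11, in cen
    n,l,st,ce=cv2.connectedComponentsWithStats(m);i=1+np.argmax(st[1:,4])
                                                      ~~~~~~~~~^^^^^^^^^^
    return _wrapfunc(a, 'argmax', axis=axis, out=out, **kwds)
    return bound(*args, **kwds)
ValueError: attempt to get argmax of an empty sequence
```

```bash
sed -i 's/,c=(268.5,195)//; s/,"top":dict(a=(324.5,221),b=(299,187))}/}/; s/in("side","top")/in("side",)/' ang.py; for t in .03 .04 .05 .06; do python3 ang.py $t; done
```

```text
side a [289.5 212.8] 118 [266.8 207.6] 105
side b [312.3 193. ] 173 [313.8 204.9] 194
side turn cw deg 56.5
7.475 [0.6688 0.0262 0.0726] [ 0.2 -0.6  8.3]
side a [289.5 212.7] 113 [266.8 207.5] 102
side b [312.3 193. ] 171 [313.7 204.9] 190
side turn cw deg 56.58
7.525 [0.6688 0.0262 0.0726] [-0.3 -1.4  9.4]
side a [289.4 212.8] 110 [266.8 207.6] 100
side b [312.2 193.1] 167 [313.6 205. ] 186
side turn cw deg 56.54
7.575 [0.6688 0.0262 0.0726] [ 0.2 -1.4  8.3]
side a [289.3 213. ] 100 [267.  207.5] 91
side b [312.1 193.1] 162 [313.6 204.9] 184
side turn cw deg 56.94
7.625 [0.6688 0.0262 0.0727] [-0.3 -0.8  9.8]
```

Emit:
{"name": "jog_arm", "arguments": {"deltas": [{"dx": -0.0008, "dy": -0.0015, "dz": 0, "wx": 0, "wy": 0, "wz": 0, "fingers": 255}, {"dx": -0.0016, "dy": -0.003, "dz": 0, "wx": 0, "wy": 0, "wz": 0, "fingers": 255}, {"dx": -0.0024, "dy": -0.0045, "dz": 0, "wx": 0, "wy": 0, "wz": 0, "fingers": 255}, {"dx": -0.0024, "dy": -0.0045, "dz": 0, "wx": 0, "wy": 0, "wz": 0, "fingers": 255}]}}

```text
time_s: 8.12
position: [0.6692, 0.0218, 0.0726]
eef_rot: [0.576, 3.087, 0.001]
ft_force: [-0.9, 0.5, 9.0]
grip_width: 0.0
gripper_force: 4.6
```

```bash
 for t in .03 .04 .05 .06; do python3 ang.py $t; done
```

```text
side a [289.5 212.8] 118 [266.4 207.1] 108
side b [312.3 193. ] 173 [313.1 205.3] 201
side turn cw deg 58.74
8.175 [0.6692 0.0218 0.0725] [0.2 0.9 9.6]
side a [289.5 212.7] 113 [266.3 207.1] 101
side b [312.3 193. ] 171 [313.2 205.4] 195
side turn cw deg 58.8
8.225 [0.6693 0.0218 0.0726] [0.2 0.4 8.4]
side a [289.4 212.8] 110 [266.3 207.2] 97
side b [312.2 193.1] 167 [313.2 205.4] 192
side turn cw deg 58.68
8.275 [0.6692 0.0218 0.0726] [-0.2  0.6  9.1]
side a [289.3 213. ] 100 [266.3 207.2] 92
side b [312.1 193.1] 162 [313.3 205.5] 182
side turn cw deg 59.32
8.325 [0.6692 0.0218 0.0725] [-1.3 -0.1  9. ]
```

Emit:
{"name": "jog_arm", "arguments": {"deltas": [{"dx": -0.0006, "dy": -0.0011, "dz": 0, "wx": 0, "wy": 0, "wz": 0, "fingers": 255}, {"dx": -0.0012, "dy": -0.0022, "dz": 0, "wx": 0, "wy": 0, "wz": 0, "fingers": 255}, {"dx": -0.0012, "dy": -0.0022, "dz": 0, "wx": 0, "wy": 0, "wz": 0, "fingers": 255}]}}

```text
time_s: 8.7
position: [0.6694, 0.0194, 0.0725]
eef_rot: [0.576, 3.087, 0.001]
ft_force: [-0.7, 0.5, 9.5]
grip_width: -0.002
gripper_force: 4.6
```

```bash
 for t in .03 .04 .05; do python3 ang.py $t; done|grep -v side.[ab]
```

```text
side turn cw deg 59.91
8.75 [0.6694 0.0194 0.0725] [-0.9  0.7  8.3]
side turn cw deg 59.43
8.8 [0.6694 0.0194 0.0725] [-0.8  0.7  9.1]
side turn cw deg 59.9
8.85 [0.6694 0.0193 0.0725] [-1.3  1.   8.9]
```

Now release straight up and check.

Emit:
{"name": "jog_arm", "arguments": {"deltas": [{"dx": 0, "dy": 0, "dz": -0.003, "wx": 0, "wy": 0, "wz": 0, "fingers": 255}, {"dx": 0, "dy": 0, "dz": -0.006, "wx": 0, "wy": 0, "wz": 0, "fingers": 255}, {"dx": 0, "dy": 0, "dz": -0.009, "wx": 0, "wy": 0, "wz": 0, "fingers": 255}, {"dx": 0, "dy": 0, "dz": -0.009, "wx": 0, "wy": 0, "wz": 0, "fingers": 255}]}}

```text
time_s: 9.35
position: [0.6694, 0.0194, 0.0812]
eef_rot: [0.576, 3.087, 0.001]
ft_force: [0.2, 0.7, 5.9]
grip_width: 0.003
gripper_force: 2.7
```

```bash
 for t in .03 .04 .05; do python3 ang.py $t; done|grep -v side.[ab]
```

```text
side turn cw deg 60.19
9.4 [0.6694 0.0194 0.0811] [0.8 0.6 5.1]
side turn cw deg 59.97
9.45 [0.6694 0.0194 0.0811] [0.4 0.6 4.7]
side turn cw deg 59.99
9.5 [0.6694 0.0194 0.081 ] [1.5 0.4 4.7]
```

Force still follows the button at 5 mm depth, so the tooth is inside the notch. Lifting clear.

Emit:
{"name": "jog_arm", "arguments": {"deltas": [{"dx": 0, "dy": 0, "dz": -0.005, "wx": 0, "wy": 0, "wz": 0, "fingers": 255}, {"dx": 0, "dy": 0, "dz": -0.015, "wx": 0, "wy": 0, "wz": 0, "fingers": 255}, {"dx": 0, "dy": 0, "dz": -0.05, "wx": 0, "wy": 0, "wz": 0, "fingers": 255}, {"dx": 0, "dy": 0, "dz": -0.1, "wx": 0, "wy": 0, "wz": 0, "fingers": 255}, {"dx": 0, "dy": 0, "dz": -0.1, "wx": 0, "wy": 0, "wz": 0, "fingers": 255}]}}

```text
time_s: 10.12
position: [0.6705, 0.0188, 0.185]
eef_rot: [0.576, 3.082, 0.003]
ft_force: [0.3, 0.7, -0.5]
grip_width: -0.0
gripper_force: 0.0
```

```bash
 for t in .03 .05; do python3 ang.py $t; done|grep -v side.[ab]; python3 - <<'E'
from h import *
# side view: bright button top; same shape and offset to its predicted place as at the start if fully up
def btn(im,p):
    x,y=map(int,p);g=cv2.cvtColor(im,cv2.COLOR_BGR2GRAY)[y-14:y+15,x-16:x+17]
    n,l,st,ce=cv2.connectedComponentsWithStats((g>120).astype(np.uint8));k=l[14,16]
    return st[k],ce[k]+[x-16,y-14]-p
C=np.array([.5487,.013])
f=lambda a:proj("side",np.array([*(C+.12*np.array([np.cos(a),np.sin(a)])),.086]))
print(btn(cv2.imread("pics/side0.png"),f(np.radians(66.3))));im=cams.grab_frame("side")[:,:,::-1].copy()
print(btn(im,f(np.radians(6.3))))
E
```

```text
side turn cw deg 61.39
10.175 [0.6694 0.0189 0.1824] [-0.6  1.1 -0.4]
side turn cw deg 61.25
10.225 [0.6684 0.0192 0.1806] [ 1.   0.8 -0.1]
(array([  0,   0,  33,  29, 597], dtype=int32), array([-1.78490027, -4.32644059]))
(array([  0,   0,  29,  25, 354], dtype=int32), array([-4.89080162, -2.10470901]))
```

```bash
python3 - <<'E'
from h import *
C=np.array([.5487,.013])
im=cams.grab_frame("side")[:,:,::-1].copy()
for I,a in((cv2.imread("pics/side0.png"),66.3),(im,6.3)):
    a=np.radians(a);P=np.array([*(C+.12*np.array([np.cos(a),np.sin(a)])),.086]);p=proj("side",P);x,y=np.round(p).astype(int)
    g=cv2.cvtColor(I,cv2.COLOR_BGR2GRAY);print(p,"rim dz 15mm ->",proj("side",P-[0,0,.012])-p)
    for d in(-8,0,8):print(y-12,g[y-12:y+24,x+d])
    print("row",g[y,x-24:x+25])
E
for t in .04 .06; do python3 ang.py $t; done
```

```text
[289.75474952 170.19746237] rim dz 15mm -> [0.11306258 5.14998936]
158 [156 157 157 156 158 157 157 159 160 153 166 213 223 222 221 222 170 108
  94  94 101  76  49  45  44  44  44  40  82 219 225 222 224 223 224 224]
158 [ 91 166 102  75  70  74 152 158 160 214 221 220 220 220 217 221 223 210
 118  88  91 101  69  46  42  38  38  53 139 222 224 223 223 225 225 226]
158 [151 147 148 151 152 156 156 155 154 155 195 220 223 222 221 212 153  93
  81  87  99  59  40  40  40  41  36  41 103 221 225 223 224 225 226 226]
row [157 155 156 156 156 154 156 155 156 156 154 153 143 152 198 220 223 222
 221 221 220 221 220 220 220 221 221 221 220 222 221 222 223 223 204 144
 123 141 143 145 146 146 146 146 148 147 148 148 150]
[341.03486942 181.77420054] rim dz 15mm -> [-0.1757586   5.35742258]
170 [ 75 113 149 147 139 143 149 153 153 188 223 227 228 228 230 221 137 100
 100 101 107  70  47  47  49  48  46  46  53  99  86  51  47  55  69  74]
170 [ 53  53  53  51  53  50  50  98 221 228 227 227 229 226 224 224 229 220
 127  95  92  74  58  45  45  45  44  42  45  44  45  44  44  42  52 117]
170 [ 48  45  46  45  43  42  40  36  55 150 224 230 228 227 228 231 208 119
  90  88  76  61  49  42  44  43  43  43  44  42  43  41  39  51 115 135]
row [159 161 162 160 162 161 161 162 163 163 155 131 112 156 227 229 228 227
 225 224 223 224 225 226 229 228 227 227 226 225 226 227 228 230 230 206
 119  81  57  54  58  57  57  54  51  50  46  45  45]
side a [289.5 212.7] 113 [266.  206.6] 106
side b [312.3 193. ] 171 [313.1 205.8] 187
side turn cw deg 61.29
10.375 [0.6678 0.0193 0.1789] [-0.4 -0.   0.5]
side a [289.3 213. ] 100 [266.1 207. ] 90
side b [312.1 193.1] 162 [313.  205.8] 179
side turn cw deg 60.4
10.425 [0.6679 0.0193 0.1789] [-0.8 -0.9 -0.8]
```

```bash
python3 -c "
from station import arm
print(arm.close_job())"
```

```text
the job is handed in; nothing more can be done
None
```

I turned the table 60° clockwise to the next notch and let the plunger spring back up. The camera shows the turn at 60–61° and the button standing proud of its collar as it did at the start. The arm is clear and the job is handed in; no verdict came back, and I did not re-measure the smallest nut, the bolt or the nozzle at the end.

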